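# Find the rocking tin lid and push it home

## Robot

A 7-joint arm with a two-finger parallel gripper is mounted at the origin on the work surface. World frame = base frame: x ahead of the robot, y to its left, z up, the work surface at z = 0. Lengths are in m, angles in rad, forces in N, time in s.
With the tool pointing down it reaches from about 0.4 to 0.85 m from the base axis. Payload 4.5 kg.
Tool frame: the origin (TCP) lies midway between the tips of the shut fingers; the grasp point (between the pads) lies 19 mm behind it; z points along the fingers, y is the direction in which the jaws open and shut (so a half turn about z gives the same grasp; the last joint's range is limited). The gripper opens to 88 mm and grips with 3 to 60 N. Pads are 18 mm wide; open, the fingers measure 123 mm over their backs; the gripper's body (75 mm by 187 mm) begins 45 mm behind the grasp point.
Start: joints at [1.241, 0.689, -0.195, 1.565, 0.157, 0.902, -0.215], TCP at [0.222, -0.584, 0.239] pointing down, gripper open.
Joint ranges: [-3.01, 3.01], [-0.46, 2.08], [-1.47, 1.51], [0.13, 2.56], [-1, 4.14], [0.04, 2.09], [-2.66, 2.66]. Speed limits (rad/s): [2.57, 2.57, 3.14, 3.14, 3.14, 3.14, 3.14].

## Interface

Orientations are given as a unit quaternion [x, y, z, w].
In Python, from plant import r gives the robot as it stands. The module is installed in compiled form; this text tells all that it offers.
- The arm moves only by the shell command python3 -m jog 'ROWS' [FORCE]. ROWS is JSON, a list of rows, each an object with "translation": the shift along the tool's x, y, z in units of 40 mm (1.0 is 40 mm), a list of three; "twist": the turn about the tool's z in units of 6 degrees (1.0 is 6 degrees); "claw": the opening in per cent of the stroke, from 0 (shut) to 100 (fully open). A call has 1 to 20 rows; each row shifts and turns the commanded pose from where the row before left it, along the tool's axes as they then stand; what a row does not reach is not made up. A row lasts 1/12 s, in which the tool goes at most 41.7 mm and 7.16 degrees, less where a joint would pass 70% of its speed; a pose out of reach is approached as far as the arm can. A call is refused whole if a number of a shift passes 1 or a number of a turn 1, either way. A call with a gripper value outside its range is refused whole. The fingers move at their own pace and stop on an object; FORCE is the grip in N (left out, the last holds). Time passes only in rows, so rows that do not move let the fingers close. It gives the time, the measured TCP pose, the force and the opening at its end, in the units of the state.
- r.get_state(): the state, without advancing time (a new reading comes with each control period).
- r.snapshot(name): name is "scene" or "top" or "wrist"; returns a dict with "img" (480x640x3 uint8, red, green, blue), "fx", "fy", "cx", "cy" (pixels), "origin" and "rotation" of the camera in the world; the wrist camera has in their place "T_tool_cam" (4x4, takes a point from camera to tool coordinates, whose origin is the TCP and whose axes are the flange's). Camera axes: x right, y up, looking along -z (the intrinsics and any distortion apply to the point x, -y, -z); pixel columns grow to the right and rows downward; lengths in m; the calibration is good to about 2 mm. The wrist camera is an equidistant fisheye: a pixel r from the principal point sees the ray r / f radians off the axis. A picture is of the moment at which its call begins: read the wrist's pose just before it. There is no depth.
- r.finish_job(): hands the job in, once; it reports no verdict.
Trained networks look in the newest picture that a camera, given by its name, has taken for a name from the list of things; names that differ only in an ending like _2 or _b are one class to them, and where a whole thing is asked for, a point or a joint stands for the part that bears it (a point fixed in the world has none). Each returns a list of dicts, best first, with "confidence" (0 to 1); they miss things now and then, are a little off and sometimes report something else, mostly with a low value. They report only what shows in the picture. A call takes as long as a camera call.
- r.spot_in(label, camera): "rect" ([left, top, right, bottom] in pixels, round what is visible of it).
- r.spot_point(label, camera): "location" ([row, column] in pixels: a listed point, or the origin of a listed thing).
The state is a dict: "clock": time; "q": joint angles; "qd": joint speeds; "joint_torque": joint torques, N m; "tool_pos": TCP position; "eef_rot": TCP orientation; "contact_force": force on the tool from outside, world axes, zero at the start; "moment": the same for the moment, N m; "opening": opening from 0.0 (shut) to 1.0 (fully open).
Only numpy, scipy, OpenCV 4.12 (cv2) and the standard library are available. Lean on these libraries where they do the work, as an engineer would, in place of code of your own. Each camera call takes 0.05 s, during which the arm holds its last target. There are 200 camera calls.

## Task

Four identical square tins stand in a row on the packing board, and one lid was never pushed home: it looks like the others but rocks when pressed near an edge. Press on the lids near an edge with the fingertips until you find the one that rocks, then push that lid straight down at its middle until it sits solid and level on its tin. Only touch and press: do not lift the lids or push them off their tins, leave the carton, block and jar where they are, and finish clear of everything.

Things in the scene. Friction and masses are not known exactly. Their poses are not given: they have to be found in the camera images.
- tray: fixed wooden board, 160 x 530 x 18 mm, flat on the bench. Origin: centre of its underside; y runs along the row of tins, z up. In its frame the lid middles lie at x = 0, y = +183, +61, -61, -183 mm (lid_1 to lid_4), all lid tops at z = 84 mm. The tins are fixed to it, 82 mm square; their heights differ a little, hidden by the lids, so looks do not tell the loose lid. It may be any of the four.
- lid_1: square metal lid, 92 x 92 mm, 18 mm tall: a flat 4 mm top plate with a 14 mm skirt outside the tin (2.5 mm play all round). A loose piece, about 160 g. Origin: middle of the skirt's lower edge, 18 mm below the top; x, y parallel to its sides, z up. A seated lid bears on its tin's rim, about 39 mm from its middle, and does not give when pressed.
- lid_2: same as lid_1. Where the rocking one is concerned: it stands level, 4 mm off its rim, on a tight stopper 24 mm square under its middle. Pressed with 1 to 6 N about 32 mm from the middle towards a side, that side tips down by about 0.13 rad (the fingertip sinks about 2 mm, the far edge rises); let go, it settles level again.
- lid_3: same as lid_1. The rocking one, pushed straight down at its middle with more than about 11 N, slides its stopper in, goes down 4 mm onto its rim, stays there and no longer rocks; 15 to 20 N is plenty.
- lid_4: same as lid_1.
- carton: bystander: small upright lime-green and white carton, 36 x 58 x 88 mm tall, loose, on the bench beyond the board. Origin: centre of its underside
- block: bystander: dark wooden block, 36 x 130 x 32 mm tall, loose, on the bench between the robot and the board. Origin: centre of its underside, long side along its y
- jar: bystander: white jar with a black cap, 52 mm across, 75 mm tall, loose, on the bench beyond the board. Origin: centre of its underside

How it is judged:
On the way, in this order (a step that is already met when the one before it is completed fails the run):
1. the loose lid is found: a press near its edge rocks it (a lid tips by more than 0.06 rad, its middle not raised by more than 4 mm) (((angle between lid_1's own z axis and vertical above 0.06 rad and contact force between lid_1 and the fingers above 0.3 N and height (world z) of lid_1 below 0.07 m) or (angle between lid_2's own z axis and vertical above 0.06 rad and contact force between lid_2 and the fingers above 0.3 N and height (world z) of lid_2 below 0.07 m) or (angle between lid_3's own z axis and vertical above 0.06 rad and contact force between lid_3 and the fingers above 0.3 N and height (world z) of lid_3 below 0.07 m) or (angle between lid_4's own z axis and vertical above 0.06 rad and contact force between lid_4 and the fingers above 0.3 N and height (world z) of lid_4 below 0.07 m))), for 0.1 s.
2. the loose lid is pushed down onto its rim and lies level (((height (world z) of lid_1 below 0.0632 m and angle between lid_1's own z axis and vertical below 0.03 rad and distance of lid_1 from where it was at the start of the episode below 0.012 m) or (height (world z) of lid_2 below 0.0632 m and angle between lid_2's own z axis and vertical below 0.03 rad and distance of lid_2 from where it was at the start of the episode below 0.012 m) or (height (world z) of lid_3 below 0.0632 m and angle between lid_3's own z axis and vertical below 0.03 rad and distance of lid_3 from where it was at the start of the episode below 0.012 m) or (height (world z) of lid_4 below 0.0632 m and angle between lid_4's own z axis and vertical below 0.03 rad and distance of lid_4 from where it was at the start of the episode below 0.012 m))), for 0.2 s.
At the end, for the whole second after the job is handed in: the loose lid has gone down at least 2.8 mm of its 4 mm onto its rim; all four lids are level within 0.03 rad, at rest and within 12 mm of where they started (height (world z) of any of lid_1, lid_2, lid_3, lid_4 below 0.0632 m and angle between each of lid_1, lid_2, lid_3, lid_4's own z axis and vertical below 0.03 rad and distance of each of lid_1, lid_2, lid_3, lid_4 from where it was at the start of the episode below 0.012 m and linear speed of each of lid_1, lid_2, lid_3, lid_4 below 0.02 m/s); the robot touches nothing.
It fails at once if a lid is lifted, carried or pushed off its tin (raised 8 mm or moved 20 mm) (height (world z) of any of lid_1, lid_2, lid_3, lid_4 above 0.074 m or distance of any of lid_1, lid_2, lid_3, lid_4 from where it was at the start of the episode above 0.02 m).
It fails at once if the carton, block or jar is disturbed (moved 15 mm or tipped) (distance of any of carton, block, jar from where it was at the start of the episode above 0.015 m or angle between any of carton, block, jar's own z axis and vertical above 0.3 rad).
It also fails if it takes over 48 s, if anything falls off the work surface, if the arm or the gripper's body presses on something with over 40 N, if the wrist force passes 120 N, or if a joint passes its speed limit or range.

## Working session

There is one attempt and no reset: what is moved stays moved. The work goes in short steps, Python scripts to look and compute and a shell command to move; the robot and the scene stay as the last step left them, time stands still between calls to the robot, and variables do not carry over. Pictures are saved under pics/ and viewed, about 8 in all and at most 12, crops included, and the job is handed in when it is done.

```bash
mkdir -p pics; cat > h.py <<'E'
import numpy as np, cv2
from plant import r
def ray(s,row,col):
    d=np.array([(col-s["cx"])/s["fx"],-(row-s["cy"])/s["fy"],-1.0])
    return np.array(s["origin"]),np.array(s["rotation"])@d
def atz(s,row,col,z):
    o,d=ray(s,row,col); return o+d*(z-o[2])/d[2]
E
python3 - <<'E'
from h import *
np.set_printoptions(precision=4,suppress=True)
ims=[]
for c in("scene","top"):
    s=r.snapshot(c); cv2.imwrite(f"pics/{c}.png",s["img"][:,:,::-1])
    print(c,np.array(s["origin"]),[round(float(s[k]),1) for k in("fx","fy","cx","cy")])
    for l,z in(("lid_1",.066),("tray",0),("carton",0),("block",0),("jar",0)):
        for p in r.spot_point(l,c)[:5]:
            print(l,round(p["confidence"],2),np.round(p["location"],0),atz(s,*p["location"],z))
st=r.get_state(); print({k:np.round(v,3) for k,v in st.items()})
E
```

```text
scene [ 1.0877 -0.0676  0.7261] [551.8, 551.8, 318.7, 236.0]Traceback (most recent call last):
  File "<stdin>", line 9, in <module>
  File "h.py", line 7, in atz
    o,d=ray(s,row,col); return o+d*(z-o[2])/d[2]
        ~~~^^^^^^^^^^^
  File "h.py", line 5, in ray
    return np.array(s["origin"]),np.array(s["rotation"])@d
                                 ~~~~~~~~~~~~~~~~~~~~~~~^~
ValueError: matmul: Input operand 1 has a mismatch in its core dimension 0, with gufunc signature (n?,k),(k,m?)->(n?,m?) (size 3 is different from 4)
```

View pics/scene.png

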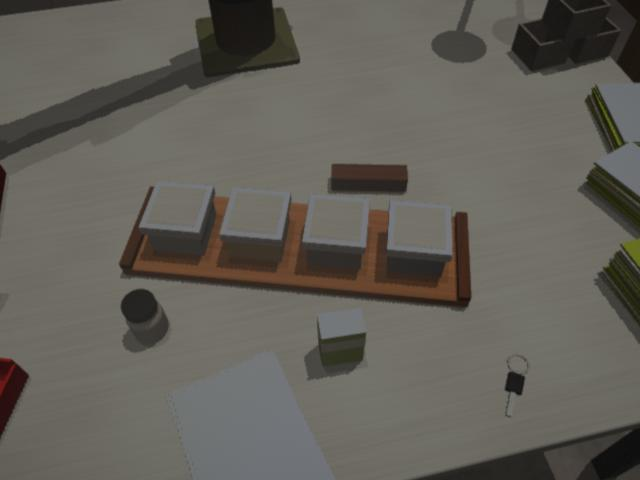

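The scene shows four lids at about (row 207, col 180), (213, 257), (220, 337) and (228, 420). The block is behind the board, with the jar and carton in front. Rotation comes as a quaternion, so I'll fix the helper.

```bash
sed -i 's/np.array(s\["rotation"\])@d/Rotation.from_quat(s["rotation"]).apply(d)/; 1a from scipy.spatial.transform import Rotation' h.py
python3 - <<'E'
from h import *
np.set_printoptions(precision=4,suppress=True)
for c in("scene","top"):
    s=r.snapshot(c); cv2.imwrite(f"pics/{c}.png",s["img"][:,:,::-1])
    print(c,np.array(s["origin"]),[round(float(s[k]),1) for k in("fx","fy","cx","cy")])
    for l,z in(("lid_1",.066),("tray",0),("carton",0),("block",0),("jar",0)):
        for p in r.spot_point(l,c)[:5]:
            print(l,round(p["confidence"],2),np.round(p["location"],0),atz(s,*p["location"],z))
st=r.get_state(); print({k:np.round(v,3) for k,v in st.items()})
E
```

```text
scene [ 1.0877 -0.0676  0.7261] [551.8, 551.8, 318.7, 236.0]
lid_1 0.96 [227. 338.] [0.5991 0.0616 0.066 ]
lid_1 0.77 [235. 418.] [0.6397 0.1743 0.066 ]
lid_1 0.69 [218. 256.] [ 0.5521 -0.0558  0.066 ]
lid_1 0.51 [184. 367.] [0.5246 0.1285 0.066 ]
tray 0.9 [248. 297.] [0.5752 0.0002 0.    ]
carton 0.85 [353. 341.] [0.7683 0.0258 0.    ]
block 0.68 [183. 367.] [0.4663 0.1483 0.    ]
jar 0.7 [330. 154.] [ 0.6719 -0.2323  0.    ]
jar 0.28 [353. 341.] [0.7687 0.0255 0.    ]
top [0.5379 0.0151 0.8218] [485.2, 485.2, 317.8, 242.1]
lid_1 0.9 [236. 307.] [0.5932 0.0628 0.066 ]
lid_1 0.75 [258. 383.] [ 0.5591 -0.056   0.066 ]
lid_1 0.71 [209. 235.] [0.6348 0.1779 0.066 ]
lid_1 0.68 [287. 460.] [ 0.5156 -0.1735  0.066 ]
tray 0.83 [249. 342.] [0.576  0.0068 0.    ]
carton 0.88 [138. 334.] [0.7662 0.0227 0.    ]
block 0.82 [313. 261.] [0.4665 0.1441 0.    ]
block 0.18 [208. 236.] [0.6452 0.1894 0.    ]
jar 0.66 [198. 488.] [ 0.6641 -0.2371  0.    ]
{'clock': np.float64(0.7), 'q': array([ 1.241,  0.689, -0.195,  1.565,  0.157,  0.902, -0.215]), 'qd': array([ 0.   , -0.   ,  0.   , -0.001, -0.   , -0.   ,  0.   ]), 'joint_torque': array([ -0.001, -52.737,  -1.267, -15.372,  -0.052,  -0.001,   0.   ]), 'tool_pos': array([ 0.222, -0.584,  0.239]), 'eef_rot': array([0.983, 0.181, 0.   , 0.   ]), 'contact_force': array([0.101, 0.089, 0.949]), 'moment': array([-0.019, -0.022, -0.021]), 'opening': np.float64(1.001)}
```

View pics/top.png

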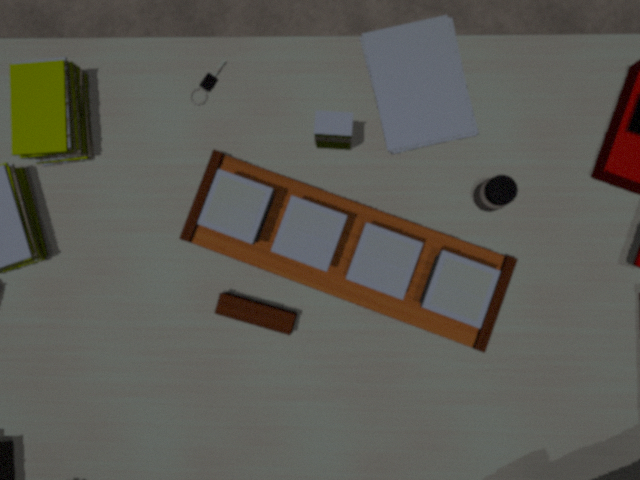

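The top view shows the board yawed by about -19°. Lids 1 to 4 run left to right, with centres at (208, 235), (232, 310), (260, 385) and (288, 462). Next I'll refine the lid tops from their outlines in both views.

```bash
python3 - <<'E'
from h import *
np.set_printoptions(precision=4,suppress=True)
seeds={"scene":[(228,420),(220,337),(213,257),(207,180)],"top":[(208,235),(232,310),(260,385),(288,462)]}
R={}
for c in seeds:
    s=r.snapshot(c); hsv=cv2.cvtColor(s["img"],cv2.COLOR_RGB2HSV)
    g=cv2.cvtColor(s["img"],cv2.COLOR_RGB2GRAY); out=[]
    for(a,b) in seeds[c]:
        m=np.zeros((482,642),np.uint8)
        im=cv2.GaussianBlur(s["img"],(3,3),0).copy()
        cv2.floodFill(im,m,(b,a),(0,0,0),(22,)*3,(22,)*3,4|cv2.FLOODFILL_FIXED_RANGE|cv2.FLOODFILL_MASK_ONLY)
        ct=max(cv2.findContours(m[1:-1,1:-1],0,1)[0],key=cv2.contourArea)
        P=np.array([atz(s,q[0][1],q[0][0],.084)[:2]for q in ct]).astype(np.float32)
        k=cv2.minAreaRect(P*1000); print(c,np.round(k[0],1),np.round(k[1],1),round(k[2],1))
        ctr=np.array(k[0])/1000; o=np.array(s["origin"]); d=np.r_[ctr,.084]-o; out.append((o,d/np.linalg.norm(d)))
    R[c]=out
for (o1,d1),(o2,d2) in zip(R["scene"],R["top"]):
    t=np.linalg.lstsq(np.c_[d1,-d2],o2-o1,rcond=None)[0]
    print("tri",(o1+d1*t[0]+o2+d2*t[1])/2,"gap",np.linalg.norm(o1+d1*t[0]-o2-d2*t[1]))
E
```

```text
scene [483.7  87.6] [1091.9  955.6] 77.1
scene [483.6  86.8] [1093.5  955.6] 77.1
scene [483.5  86.4] [1094.3  955.6] 77.1
scene [483.5  86.4] [1094.3  955.6] 77.1
top [636.9 174.3] [90.1 90.6] 70.2
top [596.   59.6] [90.3 90.4] 70.3
top [554.9 -55.1] [90.6 90.7] 70.4
top [ 513.8 -169.7] [90.3 90.7] 70.4
tri [0.6148 0.0973 0.2316] gap 0.0883500521257878
tri [0.5879 0.0564 0.1953] gap 0.007175005110764079
tri [0.5701 0.008  0.1997] gap 0.1098610567416622
tri [ 0.5674 -0.035   0.2472] gap 0.20529111044856077
```

The top view is consistent: lids measure 90.5 mm (92 given), spacing is 121.8 mm (122 given), yaw is -19.6°, and the scene-view network points agree to about 3 mm, so z=0.084 holds. The scene flood fill leaked, so I'm ignoring it. Moving off: turn, shut the fingers and go above lid_4's near edge.

```bash
python3 -m jog '[{"translation":[0,0,0],"twist":1,"claw":0},{"translation":[0,0,0],"twist":1,"claw":0},{"translation":[0,0,0],"twist":1,"claw":0},{"translation":[0,0,0],"twist":1,"claw":0},{"translation":[0,0,0],"twist":1,"claw":0},{"translation":[0,0,0],"twist":1,"claw":0},{"translation":[0,0,0],"twist":0.75,"claw":0},{"translation":[0.2,-0.9,0],"twist":0,"claw":0},{"translation":[0.2,-0.9,0],"twist":0,"claw":0},{"translation":[0.2,-0.9,0],"twist":0,"claw":0},{"translation":[0.2,-0.9,0],"twist":0,"claw":0},{"translation":[0.2,-0.9,0],"twist":0,"claw":0},{"translation":[0.2,-0.9,0],"twist":0,"claw":0},{"translation":[0.2,-0.9,0],"twist":0,"claw":0},{"translation":[0.2,-0.9,0],"twist":0,"claw":0},{"translation":[0.2,-0.9,0],"twist":0,"claw":0},{"translation":[0.2,-0.9,0],"twist":0,"claw":0},{"translation":[0.2,-0.9,0],"twist":0,"claw":0},{"translation":[0.2,-0.9,0],"twist":0,"claw":0},{"translation":[0,0,0],"twist":0,"claw":0}]'
cat > off.py <<'E'
# tool-axis offset (units of 40mm) from the present pose to each lid's near-edge press point and middle
from h import *
C=np.array([[.6369,.1743],[.596,.0596],[.5549,-.0551],[.5138,-.1697]]); a=np.radians(-19.6)
s=r.get_state(); T=Rotation.from_quat(s["eef_rot"]); X=T.as_matrix()
print("t",round(float(s["clock"]),2),"z mm",round(s["tool_pos"][2]*1e3,2),"F",np.round(s["contact_force"],2),"M",np.round(s["moment"],2),"op",round(float(s["opening"]),3),"xang",round(np.degrees(np.arctan2(X[1,0],X[0,0])),2),"tilt",round(np.degrees(np.arccos(-X[2,2])),2))
for i,c in enumerate(C):
    for n,d in(("edge",-.032),("mid",0)):
        p=np.r_[c+d*np.array([np.cos(a),np.sin(a)]),.084]
        print(i+1,n,np.round(T.inv().apply(p-s["tool_pos"])/.04,3))
E
python3 off.py
```

```text
clock: 2.47
tool_pos: [0.4634, -0.2011, 0.2388]
eef_rot: [0.986, -0.164, 0.002, -0.003]
contact_force: [-0.1, 0.0, -0.2]
opening: 0.006
t 2.47 z mm 238.81 F [-0.11  0.04 -0.18] M [ 0.03 -0.04  0.01] op 0.006 xang -18.89 tilt 0.35
1 edge [  0.258 -10.27    3.929]
1 mid [  1.057 -10.261   3.931]
2 edge [ 0.218 -7.226  3.912]
2 mid [ 1.018 -7.216  3.914]
3 edge [ 0.174 -4.181  3.894]
3 mid [ 0.974 -4.171  3.896]
4 edge [ 0.13  -1.137  3.877]
4 mid [ 0.93  -1.128  3.879]
```

```bash
python3 -m jog '[{"translation":[0.07,-0.57,0.3],"twist":0,"claw":0},{"translation":[0.06,-0.57,0.5],"twist":0,"claw":0},{"translation":[0,0,0.7],"twist":0.1,"claw":0},{"translation":[0,0,0.8],"twist":0,"claw":0},{"translation":[0,0,0.7],"twist":0,"claw":0},{"translation":[0,0,0.4],"twist":0,"claw":0},{"translation":[0,0,0.2],"twist":0,"claw":0},{"translation":[0,0,0],"twist":0,"claw":0},{"translation":[0,0,0],"twist":0,"claw":0},{"translation":[0,0,0],"twist":0,"claw":0}]'; python3 off.py|sed -n '1p;8,9p'
```

```text
clock: 3.3
tool_pos: [0.4792, -0.1688, 0.0958]
eef_rot: [0.984, -0.176, 0.001, 0.0]
contact_force: [-0.4, -0.4, -0.4]
opening: 0.005
t 3.3 z mm 95.84 F [-0.41 -0.42 -0.38] M [ 0.05  0.   -0.02] op 0.005 xang -20.27 tilt 0.14
4 edge [ 0.018 -0.269  0.296]
4 mid [ 0.818 -0.278  0.298]
```

```bash
python3 -m jog '[{"translation":[0.02,-0.27,0],"twist":-0.1,"claw":0},{"translation":[0,0,0.1],"twist":0,"claw":0},{"translation":[0,0,0.1],"twist":0,"claw":0},{"translation":[0,0,0.03],"twist":0,"claw":0},{"translation":[0,0,0],"twist":0,"claw":0},{"translation":[0,0,0],"twist":0,"claw":0},{"translation":[0,0,0],"twist":0,"claw":0}]'; python3 off.py|sed -n '1p;8,9p'
```

```text
clock: 3.88
tool_pos: [0.4827, -0.1588, 0.0855]
eef_rot: [0.985, -0.171, -0.0, 0.0]
contact_force: [0.2, -0.1, -0.1]
opening: 0.002
t 3.88 z mm 85.51 F [ 0.22 -0.08 -0.05] M [ 0.05  0.09 -0.02] op 0.002 xang -19.68 tilt 0.01
4 edge [ 0.023 -0.003  0.038]
4 mid [ 0.823 -0.004  0.038]
```

```bash
python3 -m jog '[{"translation":[0,0,0.03],"twist":0,"claw":0},{"translation":[0,0,0],"twist":0,"claw":0},{"translation":[0,0,0.02],"twist":0,"claw":0},{"translation":[0,0,0],"twist":0,"claw":0},{"translation":[0,0,0],"twist":0,"claw":0}]'; python3 off.py|sed -n '1p;8,9p'
```

```text
clock: 4.3
tool_pos: [0.4829, -0.1587, 0.0845]
eef_rot: [0.985, -0.171, 0.0, 0.0]
contact_force: [-1.7, 0.2, 10.4]
opening: 0.008
t 4.3 z mm 84.45 F [-1.71  0.19 10.45] M [ 0.18  0.34 -0.01] op 0.008 xang -19.67 tilt 0.05
4 edge [ 0.019 -0.001  0.011]
4 mid [ 0.819 -0.002  0.012]
```

lid_4 is solid: 10 N with no give, and contact at z≈84.5 mm. The arm's stiffness is about 10 N/mm. On to lid_3.

```bash
python3 -m jog '[{"translation":[0,0,-0.3],"twist":0,"claw":0},{"translation":[0.02,-0.6,-0.1],"twist":0,"claw":0},{"translation":[0,-0.7,0],"twist":0,"claw":0},{"translation":[0,-0.7,0],"twist":0,"claw":0},{"translation":[0,-0.6,0],"twist":0,"claw":0},{"translation":[0,-0.45,0],"twist":0,"claw":0},{"translation":[0,0,0.1],"twist":0,"claw":0},{"translation":[0,0,0.1],"twist":0,"claw":0},{"translation":[0,0,0.05],"twist":0,"claw":0},{"translation":[0,0,0],"twist":0,"claw":0},{"translation":[0,0,0],"twist":0,"claw":0}]'; python3 off.py|sed -n '1p;6,7p'
```

```text
clock: 5.22
tool_pos: [0.5239, -0.0457, 0.0893]
eef_rot: [0.985, -0.172, -0.0, 0.001]
contact_force: [0.3, 0.8, 0.5]
opening: 0.005
t 5.22 z mm 89.28 F [0.34 0.82 0.5 ] M [0.09 0.01 0.03] op 0.005 xang -19.8 tilt 0.08
3 edge [ 0.008 -0.038  0.132]
3 mid [ 0.808 -0.041  0.131]
```

Descend to about 1 mm below contact (target ≈83.5).

```bash
python3 -m jog '[{"translation":[0,-0.03,0.06],"twist":0,"claw":0},{"translation":[0,0,0.04],"twist":0,"claw":0},{"translation":[0,0,0.02],"twist":0,"claw":0},{"translation":[0,0,0.02],"twist":0,"claw":0},{"translation":[0,0,0],"twist":0,"claw":0},{"translation":[0,0,0],"twist":0,"claw":0},{"translation":[0,0,0],"twist":0,"claw":0}]'; python3 off.py|sed -n '1p;6,7p'
```

```text
clock: 5.8
tool_pos: [0.5249, -0.0431, 0.0845]
eef_rot: [0.985, -0.171, 0.0, 0.0]
contact_force: [-1.2, 0.0, 5.4]
opening: 0.006
t 5.8 z mm 84.46 F [-1.24  0.03  5.44] M [0.01 0.27 0.03] op 0.006 xang -19.68 tilt 0.02
3 edge [0.007 0.032 0.012]
3 mid [0.807 0.031 0.012]
```

lid_3 is solid too: 5.4 N at the same height of 84.46 mm. Next, lid_2.

```bash
python3 -m jog '[{"translation":[0,0,-0.3],"twist":0,"claw":0},{"translation":[0.01,-0.6,-0.1],"twist":0,"claw":0},{"translation":[0,-0.7,0],"twist":0,"claw":0},{"translation":[0,-0.7,0],"twist":0,"claw":0},{"translation":[0,-0.6,0],"twist":0,"claw":0},{"translation":[0,-0.42,0],"twist":0,"claw":0},{"translation":[0,0,0.1],"twist":0,"claw":0},{"translation":[0,0,0.1],"twist":0,"claw":0},{"translation":[0,0,0.06],"twist":0,"claw":0},{"translation":[0,0,0],"twist":0,"claw":0},{"translation":[0,0,0],"twist":0,"claw":0}]'; python3 off.py|sed -n '1p;4,5p'
```

```text
clock: 6.72
tool_pos: [0.5655, 0.0689, 0.0892]
eef_rot: [0.985, -0.172, -0.0, 0.001]
contact_force: [-0.0, 0.8, 0.5]
opening: 0.002
t 6.72 z mm 89.22 F [-0.    0.82  0.46] M [0.05 0.01 0.05] op 0.002 xang -19.79 tilt 0.1
2 edge [-0.003 -0.036  0.131]
2 mid [ 0.797 -0.039  0.13 ]
```

```bash
python3 -m jog '[{"translation":[0,0,0.06],"twist":0,"claw":0},{"translation":[0,0,0.04],"twist":0,"claw":0},{"translation":[0,0,0.02],"twist":0,"claw":0},{"translation":[0,0,0.02],"twist":0,"claw":0},{"translation":[0,0,0],"twist":0,"claw":0},{"translation":[0,0,0],"twist":0,"claw":0},{"translation":[0,0,0],"twist":0,"claw":0}]'; python3 off.py|sed -n '1p;4,5p'
```

```text
clock: 7.3
tool_pos: [0.5659, 0.0704, 0.0845]
eef_rot: [0.985, -0.171, 0.0, 0.0]
contact_force: [-1.1, -0.7, 5.3]
opening: 0.006
t 7.3 z mm 84.51 F [-1.11 -0.67  5.28] M [-0.13  0.36 -0.04] op 0.006 xang -19.68 tilt 0.02
2 edge [-0.001  0.003  0.013]
2 mid [0.799 0.002 0.013]
```

lid_2 is solid. On to lid_1.

```bash
python3 -m jog '[{"translation":[0,0,-0.3],"twist":0,"claw":0},{"translation":[0,-0.6,-0.1],"twist":0,"claw":0},{"translation":[0,-0.7,0],"twist":0,"claw":0},{"translation":[0,-0.7,0],"twist":0,"claw":0},{"translation":[0,-0.6,0],"twist":0,"claw":0},{"translation":[0,-0.45,0],"twist":0,"claw":0},{"translation":[0,0,0.1],"twist":0,"claw":0},{"translation":[0,0,0.1],"twist":0,"claw":0},{"translation":[0,0,0.06],"twist":0,"claw":0},{"translation":[0,0,0],"twist":0,"claw":0},{"translation":[0,0,0],"twist":0,"claw":0}]'; python3 off.py|sed -n '1,3p'
```

```text
clock: 8.22
tool_pos: [0.6067, 0.1837, 0.0894]
eef_rot: [0.985, -0.172, -0.0, 0.001]
contact_force: [-0.1, -0.3, -0.1]
opening: 0.006
t 8.22 z mm 89.38 F [-0.05 -0.29 -0.06] M [-0.    0.01  0.02] op 0.006 xang -19.79 tilt 0.1
1 edge [-0.011 -0.032  0.134]
1 mid [ 0.789 -0.035  0.134]
```

```bash
python3 -m jog '[{"translation":[0,0,0.06],"twist":0,"claw":0},{"translation":[0,0,0.04],"twist":0,"claw":0},{"translation":[0,0,0.02],"twist":0,"claw":0},{"translation":[0,0,0.02],"twist":0,"claw":0},{"translation":[0,0,0],"twist":0,"claw":0},{"translation":[0,0,0],"twist":0,"claw":0},{"translation":[0,0,0],"twist":0,"claw":0}]'; python3 off.py|sed -n '1,3p'
```

```text
clock: 8.8
tool_pos: [0.6069, 0.1854, 0.084]
eef_rot: [0.985, -0.171, -0.0, 0.0]
contact_force: [-0.4, -0.9, 2.4]
opening: 0.004
t 8.8 z mm 84.0 F [-0.45 -0.91  2.39] M [-0.11  0.22 -0.01] op 0.004 xang -19.67 tilt 0.03
1 edge [-0.001  0.01  -0.   ]
1 mid [ 0.799  0.009 -0.   ]
```

lid_1 is softer: 2.4 N and already lower. I'll go down another 1.6 mm.

```bash
python3 -m jog '[{"translation":[0,0,0.02],"twist":0,"claw":0},{"translation":[0,0,0.01],"twist":0,"claw":0},{"translation":[0,0,0.01],"twist":0,"claw":0},{"translation":[0,0,0],"twist":0,"claw":0},{"translation":[0,0,0],"twist":0,"claw":0},{"translation":[0,0,0],"twist":0,"claw":0}]'; python3 off.py|sed -n '1,3p'
python3 - <<'E'
from h import *
s=r.snapshot("scene"); cv2.imwrite("pics/rock.png",cv2.resize(s["img"][150:330,300:540,::-1],None,fx=3,fy=3,interpolation=2))
E
```

```text
clock: 9.3
tool_pos: [0.6068, 0.1857, 0.0826]
eef_rot: [0.985, -0.171, -0.0, 0.0]
contact_force: [-2.1, -1.4, 5.5]
opening: 0.006
t 9.3 z mm 82.6 F [-2.1  -1.4   5.53] M [-0.17  0.49 -0.02] op 0.006 xang -19.66 tilt 0.03
1 edge [ 0.004  0.016 -0.035]
1 mid [ 0.804  0.015 -0.035]
```

View pics/rock.png

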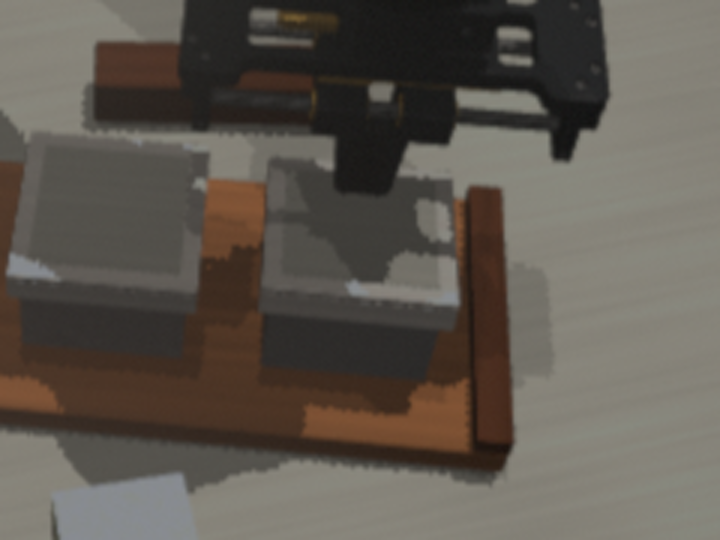

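In the crop, the fingertip is on lid_1's near edge (about (190, 370)) and the far edge (about (300, 360)) looks raised. The tip sank 1.9 mm at 5.5 N, while the other three were rigid, so lid_1 is the loose one. I'll lift and go to its middle.

```bash
python3 -m jog '[{"translation":[0,0,-0.1],"twist":0,"claw":0},{"translation":[0,0,-0.3],"twist":0,"claw":0},{"translation":[0.4,0.01,0],"twist":0,"claw":0},{"translation":[0.4,0,0],"twist":0,"claw":0},{"translation":[0,0,0.1],"twist":0,"claw":0},{"translation":[0,0,0.1],"twist":0,"claw":0},{"translation":[0,0,0],"twist":0,"claw":0},{"translation":[0,0,0],"twist":0,"claw":0},{"translation":[0,0,0],"twist":0,"claw":0}]'; python3 off.py|sed -n '1,3p'
```

```text
clock: 10.1
tool_pos: [0.6361, 0.1753, 0.0901]
eef_rot: [0.985, -0.17, -0.001, 0.0]
contact_force: [0.1, 0.2, 0.2]
opening: 0.004
t 10.1 z mm 90.09 F [0.1  0.22 0.17] M [0.07 0.02 0.02] op 0.004 xang -19.6 tilt 0.07
1 edge [-0.772  0.018  0.153]
1 mid [0.028 0.018 0.152]
```

```bash
python3 -m jog '[{"translation":[0.028,0.018,0.06],"twist":0,"claw":0},{"translation":[0,0,0.06],"twist":0,"claw":0},{"translation":[0,0,0.03],"twist":0,"claw":0},{"translation":[0,0,0.02],"twist":0,"claw":0},{"translation":[0,0,0.02],"twist":0,"claw":0},{"translation":[0,0,0.02],"twist":0,"claw":0},{"translation":[0,0,0.02],"twist":0,"claw":0},{"translation":[0,0,0.02],"twist":0,"claw":0},{"translation":[0,0,0.02],"twist":0,"claw":0},{"translation":[0,0,0],"twist":0,"claw":0},{"translation":[0,0,0],"twist":0,"claw":0},{"translation":[0,0,0],"twist":0,"claw":0}]'; python3 off.py|sed -n '1,3p'
```

```text
clock: 11.1
tool_pos: [0.6378, 0.1735, 0.0809]
eef_rot: [0.985, -0.171, -0.0, -0.0]
contact_force: [-3.3, 0.1, 9.8]
opening: 0.0
t 11.1 z mm 80.93 F [-3.31  0.13  9.81] M [-0.04  0.75  0.01] op 0.0 xang -19.66 tilt 0.01
1 edge [-0.827 -0.011 -0.077]
1 mid [-0.027 -0.011 -0.077]
```

It sank 3.5 mm. I'll push to about 18 N to make sure it's home.

```bash
python3 -m jog '[{"translation":[-0.02,-0.01,0.02],"twist":0,"claw":0},{"translation":[0,0,0.01],"twist":0,"claw":0},{"translation":[0,0,0],"twist":0,"claw":0},{"translation":[0,0,0],"twist":0,"claw":0},{"translation":[0,0,0],"twist":0,"claw":0}]'; python3 off.py|sed -n '1,3p'
```

```text
clock: 11.52
tool_pos: [0.6378, 0.1735, 0.0805]
eef_rot: [0.985, -0.171, 0.001, 0.0]
contact_force: [-3.4, -2.1, 13.9]
opening: 0.006
t 11.52 z mm 80.51 F [-3.42 -2.06 13.9 ] M [-0.29  0.83 -0.06] op 0.006 xang -19.69 tilt 0.07
1 edge [-0.827 -0.01  -0.088]
1 mid [-0.027 -0.011 -0.087]
```

```bash
python3 -m jog '[{"translation":[0,0,0.015],"twist":0,"claw":0},{"translation":[0,0,0],"twist":0,"claw":0},{"translation":[0,0,0],"twist":0,"claw":0},{"translation":[0,0,0],"twist":0,"claw":0}]'; python3 off.py|sed -n '1,3p'; python3 -m jog '[{"translation":[0,0,-0.1],"twist":0,"claw":0},{"translation":[0,0,-0.2],"twist":0,"claw":0},{"translation":[-0.4,0,0],"twist":0,"claw":0},{"translation":[-0.4,0,0],"twist":0,"claw":0},{"translation":[0,0,0.1],"twist":0,"claw":0},{"translation":[0,0,0.07],"twist":0,"claw":0},{"translation":[0,0,0],"twist":0,"claw":0},{"translation":[0,0,0],"twist":0,"claw":0}]'; python3 off.py|sed -n '1,3p'
```

```text
clock: 11.85
tool_pos: [0.6377, 0.1735, 0.0805]
eef_rot: [0.985, -0.171, 0.001, 0.0]
contact_force: [-4.8, -2.0, 17.5]
opening: 0.003
t 11.85 z mm 80.47 F [-4.8  -1.95 17.54] M [-0.3   1.08  0.04] op 0.003 xang -19.7 tilt 0.07
1 edge [-0.827 -0.011 -0.089]
1 mid [-0.027 -0.012 -0.088]
clock: 12.52
tool_pos: [0.6081, 0.1842, 0.0826]
eef_rot: [0.985, -0.171, 0.0, 0.0]
contact_force: [-0.4, 0.7, 0.9]
opening: 0.003
t 12.52 z mm 82.6 F [-0.4   0.74  0.87] M [ 0.08  0.03 -0.02] op 0.003 xang -19.7 tilt 0.06
1 edge [-0.037 -0.008 -0.035]
1 mid [ 0.763 -0.009 -0.034]
```

lid_1 is home: rigid at 80.5 mm under 17.5 N, down 4.0 mm. A light edge press will check that it no longer rocks, and then I'll retreat upward.

```bash
python3 -m jog '[{"translation":[0,0,0.04],"twist":0,"claw":0},{"translation":[0,0,0.02],"twist":0,"claw":0},{"translation":[0,0,0.01],"twist":0,"claw":0},{"translation":[0,0,0],"twist":0,"claw":0},{"translation":[0,0,0],"twist":0,"claw":0}]'; python3 off.py|sed -n '1,3p'; python3 -m jog '[{"translation":[0,0,-0.2],"twist":0,"claw":0},{"translation":[0,0,-0.6],"twist":0,"claw":0},{"translation":[-0.5,0,-0.8],"twist":0,"claw":0},{"translation":[-0.8,0,-0.8],"twist":0,"claw":0},{"translation":[-0.8,0,-0.8],"twist":0,"claw":0},{"translation":[-0.8,0,-0.6],"twist":0,"claw":0},{"translation":[0,0,0],"twist":0,"claw":0},{"translation":[0,0,0],"twist":0,"claw":0},{"translation":[0,0,0],"twist":0,"claw":0}]'
python3 off.py|sed -n 1p; python3 - <<'E'
from h import *
s=r.snapshot("scene"); cv2.imwrite("pics/end.png",s["img"][:,:,::-1])
E
```

```text
clock: 12.93
tool_pos: [0.6079, 0.1844, 0.0805]
eef_rot: [0.985, -0.171, 0.001, 0.0]
contact_force: [1.3, -0.5, 3.6]
opening: 0.006
t 12.93 z mm 80.55 F [ 1.28 -0.46  3.56] M [-0.16  0.   -0.01] op 0.006 xang -19.69 tilt 0.08
1 edge [-0.032 -0.005 -0.086]
1 mid [ 0.768 -0.006 -0.085]
clock: 13.68
tool_pos: [0.5031, 0.2221, 0.227]
eef_rot: [0.985, -0.171, 0.0, 0.0]
contact_force: [-0.2, -1.1, -0.3]
opening: 0.005
t 13.68 z mm 227.02 F [-0.2  -1.06 -0.3 ] M [ 0.06  0.08 -0.04] op 0.005 xang -19.65 tilt 0.04
```

View pics/end.png

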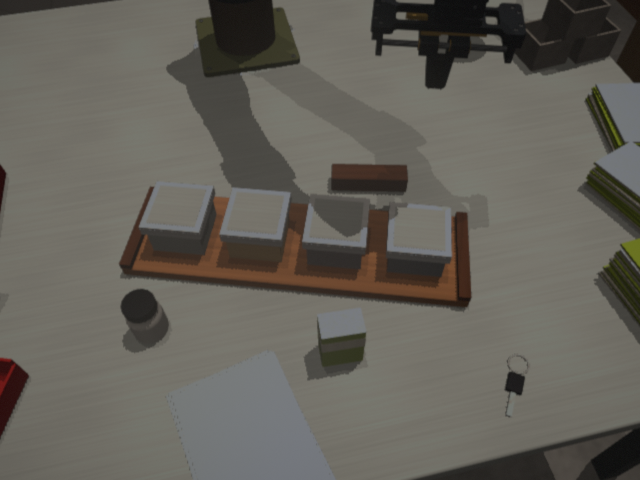

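The edge press now holds solid at 80.55 mm with 3.6 N. The picture shows all four lids in place, with lid_1 (around (230, 420)) slightly lower. The carton, block and jar haven't moved and the arm is clear, so I'm handing in.

```bash
python3 -c "
from plant import r
print(r.finish_job())"
```

```text
the job is handed in; nothing more can be done
None
```

lid_1 was the loose lid. I pushed it home at its middle and handed the job in after about 14 s of the 48 s. No verdict is reported.

- **Finding it:** I pressed each lid about 32 mm from its middle with the shut fingertips. Lids 4, 3 and 2 stayed rigid at z ≈ 84.5 mm under 10, 5.4 and 5.3 N. lid_1 gave way: the fingertip sank about 1.9 mm at 5.5 N.
- **Pushing it down:** lid_1 went down 4.0 mm, to z ≈ 80.5 mm, and was rigid under 17.5 N.
- **Last checks:** Pressed near the same edge again, lid_1 held at 80.55 mm under 3.6 N, so it no longer rocks. In the last picture all lids look level and in place, the carton, block and jar are where they were, and the arm is clear.
- **What failed or is unconfirmed:** My outline measurement in the scene camera failed. I took the lid positions from the top camera instead, and the detection networks' points in the scene view agreed to about 3 mm. I did not measure the tilt angle during the rock; I inferred it from how far the fingertip sank.

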